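# Stack sample boxes on the de-static stage and hold its indexing knob at the third click

## Task

On the de-static station, stack the blue-lidded box squarely on the white-lidded box that is clipped to its round stage, and then the yellow-lidded box squarely on the blue one, setting them down without dropping them. Then grip the station's indexing knob, turn it clockwise (seen from above) by feel, three detent clicks to the third stop and never on past it, and finish with the program still gripping the knob there (its spring runs it back when let go), leaving the dropper bottle, the conical flask and the vial alone throughout.

Things in the scene. Friction and masses are not known exactly. Their poses are not given: they have to be found in the camera images.
- blue_box_center (a point): Centre (half-way up) of the loose closed sample box with a blue lid and white lower part: 54 x 54 mm, 38 mm high, about 120 g, rigid, flat top and bottom, stands upright on the bench left or right of the station. z up, x and y along its sides. Flat sides all round, so it can be gripped across either pair.
- yellow_box_center (a point): Centre (half-way up) of the loose closed sample box with a yellow lid and white lower part: 54 x 54 mm, 38 mm high, about 120 g, rigid, flat top and bottom, stands upright on the bench left or right of the station. z up, x and y along its sides. Flat sides all round, so it can be gripped across either pair.
- white_box_center (a point): Centre (half-way up) of the closed sample box with a white lid, 54 x 54 x 38 mm, clipped on the station's round stage (it cannot be lifted off); its top is 19 mm above this point, about 72 mm above the bench. z up, x and y along its sides. It turns with the stage, which the knob drives 1:1, the same way round.
- station: The grey de-static station, fixed; origin under its centre, y along its 285 mm length, x (110 mm) to its rear, top 22 mm above the bench. Round aluminium stage (92 mm across) at y +80 mm, knob at y -80 mm. An ionising head, 116 mm long, its top 111 mm above the bench, stands on two posts 85 mm behind the stage's axis.
- knob_grip (a point): Point on the knob's axis at the height to grip it, 50 mm above the bench, in the red grip bar (46 mm long, 14 mm thick, flat sides; top 12 mm above this point, foot 22 mm below it on a grey flange 46 mm across). x points along the bar to the end with the white pointer line, y across its thickness, z up. The dial has marks at home and four stops with 1 to 4 dots; the third is red.
- index_knob: The indexing knob (bar and flange): axes as knob_grip, origin on its axis at the flange's underside, 27 mm below that point.
- knob_turn (a joint): Angle of the knob, rad: 0 at home (as it starts), growing clockwise seen from above. Detents (clicks) at 0.4 (first stop), 0.8 (second), 1.2 (third) and 1.6 (fourth); end of travel 1.75. It takes about 0.2 N m at most to turn; a light return spring (about 0.1 N m at the third stop, stronger there than the detent) runs it back when it is let go.
- dropper_bottle: Bystander: amber dropper bottle with a black top, 35 mm across, 103 mm high, loose; origin under its centre.
- flask: Bystander: clear conical flask, 64 mm across, 86 mm high, loose; origin under its centre.
- vial: Bystander: small vial with a red cap, 25 mm across, 54 mm high, loose; origin under its centre.
- blue_box: The blue-lidded box itself: as its centre point, but the origin is the centre of its underside, 19 mm lower.
- yellow_box: The yellow-lidded box itself: as its centre point, but the origin is the centre of its underside, 19 mm lower.
Mind the look-alikes: they are no part of the job. Leave any green or orange look-alike of the blue_box alone.

How it is judged:
On the way, in this order (a step that is already met when the one before it is completed fails the run):
1. the blue-lidded box stands squarely on the white-lidded box, let go, the knob at home (horizontal distance between blue_box_center and white_box_center below 0.008 m and z of blue_box_center in the frame of white_box_center between 0.035 and 0.041 m and (angle between the x axis of blue_box_center and the x axis of white_box_center, either way round below 0.14 rad or angle between the x axis of blue_box_center and the y axis of white_box_center, either way round below 0.14 rad) and angle between blue_box_center's own z axis and vertical below 0.06 rad and contact force between the fingers and blue_box below 0.1 N and value of joint knob_turn below 0.2 rad), for 0.2 s.
2. the yellow-lidded box stands squarely on the blue-lidded box, let go, the knob at home (all of step 1 and horizontal distance between yellow_box_center and blue_box_center below 0.008 m and z of yellow_box_center in the frame of blue_box_center between 0.035 and 0.041 m and (angle between the x axis of yellow_box_center and the x axis of blue_box_center, either way round below 0.14 rad or angle between the x axis of yellow_box_center and the y axis of blue_box_center, either way round below 0.14 rad) and angle between yellow_box_center's own z axis and vertical below 0.06 rad and contact force between the fingers and yellow_box below 0.1 N), for 0.2 s.
3. the knob is turned to its third stop and gripped (value of joint knob_turn between 1.1 and 1.3 rad and contact force between the fingers and index_knob above 2 N), for 0.2 s.
At the end, for the whole second after the job is handed in: Blue box on white, yellow on blue, each within 8 mm and 8 degrees of square on the one below (any side in front), upright, at rest, not touched by the fingers; the fingers still grip the knob bar (over 2 N), holding it still at the third stop: 1.2 rad within 0.1 (all of step 3 and horizontal distance between blue_box_center and white_box_center below 0.008 m and z of blue_box_center in the frame of white_box_center between 0.035 and 0.041 m and (angle between the x axis of blue_box_center and the x axis of white_box_center, either way round below 0.14 rad or angle between the x axis of blue_box_center and the y axis of white_box_center, either way round below 0.14 rad) and angle between each of blue_box_center, yellow_box_center's own z axis and vertical below 0.06 rad and contact force between the fingers and blue_box below 0.1 N and horizontal distance between yellow_box_center and blue_box_center below 0.008 m and z of yellow_box_center in the frame of blue_box_center between 0.035 and 0.041 m and (angle between the x axis of yellow_box_center and the x axis of blue_box_center, either way round below 0.14 rad or angle between the x axis of yellow_box_center and the y axis of blue_box_center, either way round below 0.14 rad) and contact force between the fingers and yellow_box below 0.1 N and velocity of joint knob_turn between -0.1 and 0.1 rad/s and linear speed of each of blue_box, yellow_box below 0.03 m/s); the arm keeps its last pose, push and grip.
It fails at once if the knob was turned on past the third stop (value of joint knob_turn above 1.42 rad).
It fails at once if the dropper bottle, flask or vial was moved (distance of any of dropper_bottle, flask, vial from where it was at the start of the episode above 0.03 m).
It fails at once if the blue-lidded box was dropped or thrown (linear speed of blue_box above 0.5 m/s and contact force between the fingers and blue_box below 0.05 N).
It fails at once if the yellow-lidded box was dropped or thrown (linear speed of yellow_box above 0.5 m/s and contact force between the fingers and yellow_box below 0.05 N).
It also fails if it takes over 72 s, if anything falls off the work surface, if the arm or the gripper's body presses on something with over 40 N, if the wrist force passes 120 N, or if a joint passes its speed limit or range.

## Robot

A 7-joint arm with a two-finger parallel gripper is mounted at the origin on a cart in front of the work surface, level with it; the furniture and walls round the work are solid. World frame = base frame: x ahead of the robot, y to its left, z up, the work surface at z = 0. Lengths are in m, angles in rad, forces in N, time in s.
With the tool pointing down it reaches from about 0.4 to 0.85 m from the base axis. Payload 4.5 kg.
Tool frame: the origin (TCP) lies at the very end of the fingers, on their centre line; the grasp point (between the pads) lies 19 mm behind it (arm.grasp_offset is the distance from the TCP to the grasp point, in m); y points along the fingers, z is the direction in which the jaws open and shut, and the axes are right-handed (so a half turn about y gives the same grasp; the last joint's range is limited). The gripper opens to 88 mm and grips with 3 to 60 N. Pads are 18 mm wide; open, the fingers measure 123 mm over their backs; the gripper's body (75 mm by 187 mm) begins 45 mm behind the grasp point.
Start: joints at [1.342, 0.689, -0.195, 1.565, 0.157, 0.902, -0.215], TCP at [0.162, -0.604, 0.202] pointing down, gripper open.
Joint ranges: [-3.01, 3.01], [-0.46, 2.08], [-1.47, 1.51], [0.13, 2.56], [-1, 4.14], [0.04, 2.09], [-2.66, 2.66]. Speed limits (rad/s): [2.57, 2.57, 3.14, 3.14, 3.14, 3.14, 3.14].

## Interface

Orientations are given as a rotation vector (axis times angle).
In Python, from bench import arm, optics gives the robot as it stands.
- The arm moves only by the tool apply_moves, never from a script. Its argument "targets" is a list that holds one entry, the list of rows, each a list of 4 numbers: the shift along the tool's x, y, z in cm, then the turn about the tool's y in rad. In form: [[[tx, ty, tz, twist], ...]]. A call has 1 to 12 rows; each row is the pose to reach, as a shift and turn from the pose commanded when the call began, along the tool's axes at that moment; what a row does not reach only later rows make up. A row lasts 1/8 s, in which the tool goes at most 62.5 mm and 10.7 degrees, less where a joint would pass 70% of its speed; a pose out of reach is approached as far as the arm can. A call with a gripper value outside its range is refused whole. "hand" is the closure, from -1 (fully open) to 1 (shut), set as the call begins (left out, the last holds). The fingers move at their own pace and stop on an object; "squeeze" is the grip in N (left out, the last holds). Time passes only in rows, so rows that repeat a pose let the fingers close. It gives the time, the measured TCP pose, the force and the opening at its end, in the units of the state.
- arm.get_state(): the state, without advancing time (a new reading comes with each control period).
- optics.snapshot(name): name is "scene" or "top" or "wrist"; returns a dict with "pixels" (400x640x3 uint8, red, green, blue), "K" (3x3 intrinsics, pixels), "rvec" (rotation vector, rad) and "tvec" (3), from world to camera coordinates, as OpenCV has them. Camera axes: x right, y down, z forward; pixel columns grow to the right and rows downward; lengths in m; the calibration is good to about 2 mm. A picture is of the moment at which its call begins. There is no depth.
- arm.job_done(): hands the job in, once; it reports no verdict.
The state is a dict: "time": time; "joint_positions": joint angles; "qvel": joint speeds; "joint_torque": joint torques, N m; "tool_pos": TCP position; "orientation": TCP orientation; "wrist_force": force on the tool from outside, world axes, zero at the start; "moment": the same for the moment, N m; "opening": finger opening in m.
Only numpy, scipy, OpenCV 4.12 (cv2) and the standard library are available. Lean on these libraries where they do the work, as an engineer would, in place of code of your own. Each camera call takes 0.05 s, during which the arm holds its last target. There are 200 camera calls.

## Working session

There is one attempt and no reset: what is moved stays moved. The work goes in short steps, Python scripts to look and compute and a tool call to move; the robot and the scene stay as the last step left them, time stands still between calls to the robot, and variables do not carry over. Pictures are saved under pics/ and viewed, about 8 in all and at most 12, crops included, and the job is handed in when it is done.

Besides the shell and the picture viewer there is one more tool, called after "Emit:" as name(argument=value, ...), one argument or row to a line, values as JSON. apply_moves: Moves the arm, as the interface text tells. Its arguments: {"type":"object","properties":{"targets":{"type":"array","items":{"type":"array","items":{"type":"array","items":{"type":"number"}}}},"hand":{"type":"number"},"squeeze":{"type":"number"}},"required":["targets"]}

```bash
mkdir -p pics; ls; cat > h.py <<'E'
import numpy as np, cv2
from bench import arm, optics
def snap(n,f=None):
    s=optics.snapshot(n)
    if f: cv2.imwrite('pics/'+f,s['pixels'][:,:,::-1])
    return s
def ray(s,uv,z):
    R=cv2.Rodrigues(np.array(s['rvec'],float))[0]; t=np.array(s['tvec'],float).ravel()
    d=R.T@np.linalg.inv(s['K'])@np.array([uv[0],uv[1],1.]); c=-R.T@t
    return c+d*(z-c[2])/d[2]
def proj(s,P):
    return cv2.projectPoints(np.array(P,float).reshape(-1,3),np.array(s['rvec'],float),np.array(s['tvec'],float),np.array(s['K'],float),None)[0].reshape(-1,2)
def toolR():
    return cv2.Rodrigues(np.array(arm.get_state()['orientation'],float))[0]
E
python3 - <<'E'
from h import *
for n in('top','scene'):
    s=snap(n,n+'0.png'); R=cv2.Rodrigues(np.array(s['rvec']))[0]; print(n,-R.T@np.array(s['tvec']).ravel(),R[2])
st=arm.get_state();print(st);print(toolR())
E
```

```text
pics
top [0.30317534 0.13049277 1.46822603] [ 0.18510467  0.01082735 -0.98265916]
scene [-0.14568208 -0.57632305  0.57245418] [ 0.63533347  0.64038876 -0.4315711 ]
{'time': 0.1, 'joint_positions': array([ 1.34184797,  0.68988091, -0.19452565,  1.56622119,  0.15730785,
        0.90250248, -0.21508948]), 'qvel': array([-0.0005729 , -0.00376778, -0.00025029, -0.00276463, -0.00084394,
       -0.00205602, -0.00076826]), 'joint_torque': array([-3.59161844e-03, -5.28503752e+01, -1.27141077e+00, -1.53838241e+01,
       -5.24935091e-02,  1.97641850e-03,  2.35792135e-05]), 'tool_pos': array([ 0.16212916, -0.60296634,  0.20160743]), 'orientation': array([-0.27545965,  2.08294666, -2.07961812]), 'wrist_force': array([ 0.00220585, -0.00525919, -0.64480679]), 'moment': array([-0.00830347, -0.0172733 , -0.0308304 ]), 'opening': 0.08797856766326076}
[[-9.65655410e-01 -5.38053407e-04  2.59825596e-01]
 [-2.59826124e-01  1.52814933e-03 -9.65654208e-01]
 [ 1.22521225e-04 -9.99998688e-01 -1.61546600e-03]]
```

View pics/top0.png

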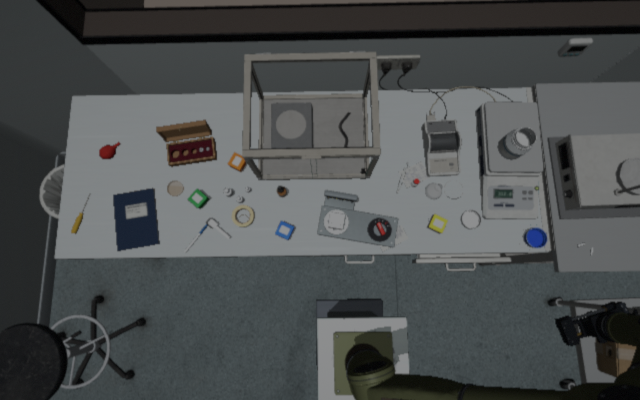

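View pics/scene0.png

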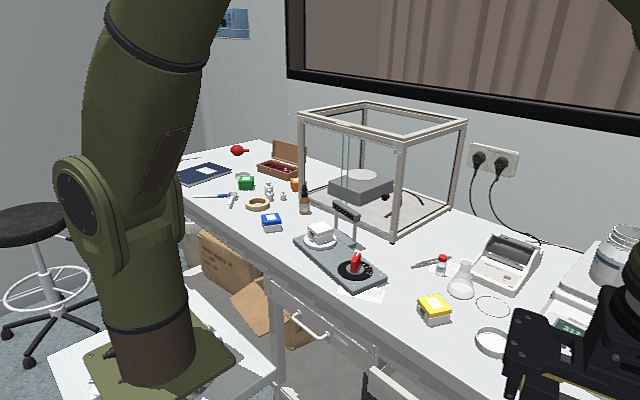

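The top view shows the blue box at (285,230), white box on its stage at (336,221), knob at (380,229), yellow box at (437,223), dropper bottle at (283,190), flask at (433,190) and vial at (444,182). The scene view agrees, and the green and orange boxes are look-alikes.

```bash
cat >> h.py <<'E'
def sat(im): return cv2.cvtColor(im,cv2.COLOR_RGB2HSV)
def blob(im,lo,hi,roi):
    m=cv2.inRange(sat(im),lo,hi); k=np.zeros_like(m); x0,y0,x1,y1=roi; k[y0:y1,x0:x1]=m[y0:y1,x0:x1]
    cs=cv2.findContours(k,cv2.RETR_EXTERNAL,cv2.CHAIN_APPROX_NONE)[0]
    return max(cs,key=cv2.contourArea) if cs else None
def rect(s,c,z):
    P=np.array([ray(s,p[0],z)[:2] for p in c],np.float32)*1000
    return cv2.minAreaRect(P)
E
python3 - <<'E'
from h import *
s=snap('top');im=s['pixels']
for n,lo,hi,roi in(('blue',(100,90,40),(125,255,255),(270,215,300,245)),('yellow',(22,90,60),(35,255,255),(420,210,455,240)),('red',(0,120,60),(10,255,255),(365,215,395,245)),('white',(0,0,150),(180,60,255),(324,208,350,235))):
    c=blob(im,lo,hi,roi); print(n,cv2.boundingRect(c),rect(s,c,{'red':.062,'white':.072}.get(n,.038)))
for n,p,z in(('dropper',(283,190),.1),('flask',(433,190),0.05),('vial',(444,182),.05),('post',(255,165),0.2),('post2',(368,160),.2),('headL',(326,195),.11),('headR',(357,200),.11)): print(n,ray(s,p,z))
c=cv2.resize(im[140:270,260:470],None,fx=3.8,fy=3.8,interpolation=2);cv2.imwrite('pics/topc.png',c[:,:,::-1])
E
```

```text
blue (275, 221, 19, 19) ((460.72027587890625, 271.9855041503906), (53.942161560058594, 53.28264236450195), 63.31584167480469)
yellow (428, 214, 19, 19) ((477.22930908203125, -281.1852111816406), (53.85093688964844, 53.06930923461914), 61.665836334228516)
red (377, 222, 8, 14) ((458.61761474609375, -71.03482818603516), (47.69001007080078, 14.190132141113281), 21.688289642333984)Traceback (most recent call last):
  File "<stdin>", line 4, in <module>
  File "h.py", line 21, in rect
    P=np.array([ray(s,p[0],z)[:2] for p in c],np.float32)*1000
                                           ^
TypeError: 'NoneType' object is not iterable
```

```bash
python3 - <<'E'
from h import *
s=snap('top');im=s['pixels']
c=cv2.resize(im[140:270,260:470],None,fx=3.8,fy=3.8,interpolation=2);cv2.imwrite('pics/topc.png',c[:,:,::-1])
print(sat(im)[215:230:4,326:350:3,2])
for n,p,z in(('dropper',(283,190),.1),('flask',(433,190),0.05),('vial',(444,182),.05),('frame',(255,165),0.),('frameR',(368,175),.0),('headL',(326,195),.11),('headR',(357,200),.11)): print(n,ray(s,p,z))
w=optics.snapshot('wrist');R=cv2.Rodrigues(np.array(w['rvec']))[0]; print('wrist',-R.T@np.array(w['tvec']).ravel(),R, w['K'])
E
```

```text
[[136 132 144 144 144 143 140 105]
 [144 141 144 144 144 144 113 140]
 [144 141 142 143 144 144 108 142]
 [139 108 116 125 141 142 135 124]]
dropper [0.59490497 0.27092341 0.1       ]
flask [ 0.59728207 -0.26997941  0.05      ]
vial [ 0.62647492 -0.31190341  0.05      ]
frame [0.71579195 0.38905467 0.        ]
frameR [ 0.66957191 -0.04190997  0.        ]
headL [0.5726782  0.11971942 0.11      ]
headR [0.5533545 0.0123154 0.11     ]
wrist [ 0.23658628 -0.58196198  0.3843748 ] [[ 2.60625802e-01 -9.65439629e-01 -7.17222867e-04]
 [-9.20272245e-01 -2.48657050e-01  3.02107045e-01]
 [-2.91844456e-01 -7.80768506e-02 -9.53273738e-01]] [[330.52283427   0.         323.34964694]
 [  0.         330.52283427 200.85154185]
 [  0.           0.           1.        ]]
```

View pics/topc.png

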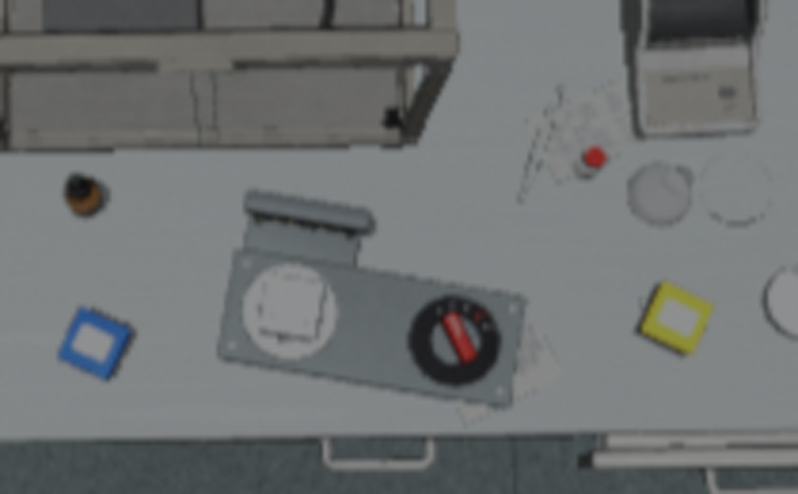

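The crop shows the white box at about (294,305) on its stage, the red bar from (445,312) to (472,360) with the red third mark to its upper right, and no obstacles near the boxes. I'll move over the station and look from close by.

```bash
cat >> h.py <<'E'
def jaw(R=None):
    R=toolR() if R is None else R
    return np.degrees(np.arctan2(R[1,2],R[0,2]))
def plan(*wps):
    st=arm.get_state();R=toolR();p=np.array(st['tool_pos'])
    print('t',round(st['time'],2),'p',p.round(4),'jaw',round(jaw(R),2),'J7',st['joint_positions'][6].round(2),'tiltz',R[:,1].round(4))
    for x,y,z,a in wps:
        print((R.T@(np.array([x,y,z])-p)*100).round(2),round(-np.radians(a-jaw(R)),3))
E
python3 - <<'E'
from h import *
plan((.40,-.35,.28,-30),(.42,-.05,.30,30))
E
```

```text
t 0.25 p [ 0.1623 -0.6033  0.2019] jaw -74.94 J7 -0.22 tiltz [-2.e-04  7.e-04 -1.e+00]
[-29.54  -7.79 -18.29] -0.784
[-39.26  -9.77 -46.74] -1.832
```

Emit:
apply_moves(
  targets=[
    [[-5,-1.3,-3,-0.13],[-10,-2.6,-6,-0.26],[-15,-4,-9,-0.4],[-20,-5.3,-12,-0.53],[-25,-6.6,-15,-0.67],[-29.5,-7.8,-18.3,-0.8],[-31.5,-8.2,-23,-0.97],[-33.3,-8.6,-28,-1.15],[-35,-9,-33,-1.32],[-36.5,-9.4,-38,-1.5],[-38,-9.7,-43,-1.67],[-39.3,-9.8,-46.7,-1.83]],
  ],
)

```text
time: 1.75
tool_pos: [0.4204, -0.0484, 0.3008]
orientation: [-1.414, 0.811, -0.812]
wrist_force: [0.5, -0.2, -0.4]
opening: 0.0878
```

```bash
python3 - <<'E'
from h import *
plan((.42,.03,.3,70))
snap('wrist','w1.png')
E
```

```text
t 1.75 p [ 0.4204 -0.0484  0.3008] jaw 30.31 J7 0.15 tiltz [ 9.e-04 -3.e-04 -1.e+00]
[-6.79  0.07  3.92] -0.693
```

View pics/w1.png

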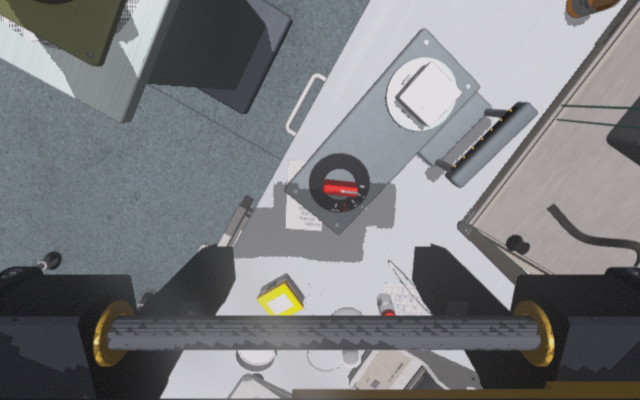

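This wrist view shows the white box around (428,95) on the stage disc, the knob bar at (342,188) and the yellow box at (280,298). I'll zoom in on the white box and measure the knob.

```bash
python3 - <<'E'
from h import *
s=snap('wrist');im=s['pixels'];np.save('w1.npy',im)
c=blob(im,(0,140,60),(10,255,255),(310,160,380,215));print('knob',rect(s,c,.062), cv2.boundingRect(c))
c=blob(im,(22,90,60),(35,255,255),(240,260,320,330));print('yellow',rect(s,c,.038), cv2.boundingRect(c))
cr=cv2.resize(im[45:140,380:490],None,fx=6,fy=6,interpolation=2);cv2.imwrite('pics/w1c.png',cr[:,:,::-1])
g=cv2.cvtColor(im,cv2.COLOR_RGB2GRAY)
print(g[60:130:5,385:475:5])
E
```

```text
knob ((457.2288513183594, -68.89259338378906), (44.561031341552734, 17.137598037719727), 23.967365264892578) (320, 186, 34, 14)
yellow ((476.1988830566406, -279.7154235839844), (55.79246520996094, 56.5488395690918), 62.79732131958008) (253, 284, 46, 32)
[[209 209 159 158 160 160 162 162 163 161 163 159 152 207 208 207 206 207]
 [208 173 150 162 159 212 222 223 222 221 174 161 159 145 207 205 209 207]
 [195 146 161 200 224 223 223 194 185 220 222 219 160 159 145 208 208 207]
 [140 163 214 223 224 224 172 157 223 223 222 222 218 160 159 144 206 206]
 [164 158 223 223 182 182 141 222 222 223 223 221 222 166 156 156 151 207]
 [154 223 223 170 187 131 223 222 223 222 223 224 215 219 156 157 158 157]
 [150 223 222 206 131 223 223 223 223 223 223 223 224 203 159 155 197 151]
 [218 224 221 108 223 224 223 222 222 223 222 223 223 223 189 154 155 152]
 [222 222 105 222 223 223 222 223 223 222 223 222 223 223 221 152 156 137]
 [222 223  91 218 222 222 222 223 222 222 222 222 223 220 155 153 138 158]
 [215 222 146  88 218 222 223 222 222 223 222 222 223 200 153 139 161 158]
 [120 221 222 122  88 216 223 222 222 223 222 222 219 152 137 159 162 159]
 [153 222 221 221 126  92 215 223 222 223 223 220 176 131 159 158 158 157]
 [156 111 221 221 222 151  89 212 223 223 218 190 130 160 158 156 156 153]]
```

View pics/w1c.png

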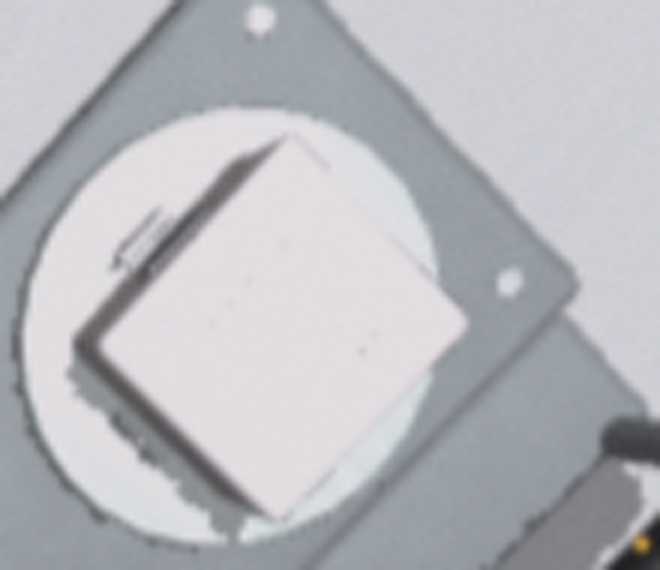

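Top-face corners of the white box in the crop: (290,135), (468,322), (278,520), (98,345). The stage disc spans x 20–438, y 107–545.

```bash
python3 - <<'E'
from h import *
s=snap('wrist')
C=[((u+.5)/6-.5+380,(v+.5)/6-.5+45) for u,v in((290,135),(468,322),(278,520),(98,345))]
P=np.array([ray(s,c,.072) for c in C]);print(P.round(4));print('white',P.mean(0))
for i in range(4):
    d=P[(i+1)%4]-P[i];print(np.linalg.norm(d),np.degrees(np.arctan2(d[1],d[0])))
print('fit',rect(s,np.array(C).reshape(-1,1,2),.072))
print('stage c',ray(s,((20+438)/12+380,(107+545)/12+45),.034))
# top-view knob and blue again
t=snap('top')
print('white in top cam', proj(t,P))
c=blob(t['pixels'],(100,90,40),(125,255,255),(270,215,300,245));print(rect(t,c,.038))
plan((.42,.2,.25,63),(.461,.272,.2,63))
E
```

```text
[[0.4683 0.1122 0.072 ]
 [0.519  0.1021 0.072 ]
 [0.5093 0.0515 0.072 ]
 [0.4583 0.0611 0.072 ]]
white [0.48871347 0.08170838 0.072     ]
0.051779755576403366 -11.233308244991177
0.05152412770668278 -100.91601854991859
0.05193154162427851 169.27485507466184
0.0519840956780281 78.91612834686869
fit ((488.74139404296875, 81.65449523925781), (51.984100341796875, 51.9305534362793), 78.9161376953125)
stage c [0.48851798 0.08229206 0.034     ]
white in top cam [[328.55675255 226.06285888]
 [331.15216541 211.80503927]
 [345.45921287 214.31980245]
 [343.07590022 228.68350216]]
((460.72027587890625, 271.9855041503906), (53.942161560058594, 53.28264236450195), 63.31584167480469)
t 1.95 p [ 0.4205 -0.0505  0.3003] jaw 29.92 J7 0.14 tiltz [-1.e-04 -6.e-04 -1.e+00]
[-21.74   5.02  12.45] -0.577
[-25.94  10.01  19.6 ] -0.577
```

Emit:
apply_moves(
  targets=[
    [[-4.5,1,2.6,-0.12],[-9,2,5.2,-0.24],[-13.5,3,7.8,-0.36],[-18,4,10.4,-0.48],[-21.7,5,12.5,-0.578],[-24,7.5,16,-0.578],[-25.9,11,19.6,-0.578],[-25.9,14,19.6,-0.578],[-25.9,14,19.6,-0.578],[-25.9,14,19.6,-0.578]],
  ],
)

```text
time: 3.2
tool_pos: [0.4621, 0.2709, 0.161]
orientation: [-1.539, 0.37, -0.372]
wrist_force: [1.0, 1.0, 0.8]
opening: 0.0883
```

```bash
python3 - <<'E'
from h import *
s=snap('wrist','w2.png');im=s['pixels']
c=blob(im,(100,90,40),(125,255,255),(0,0,640,400));print('blue',rect(s,c,.038), cv2.boundingRect(c))
plan((.461,.272,.009,63))
E
```

```text
blue ((459.59869384765625, 274.4700927734375), (53.16238021850586, 54.06254577636719), 64.00372314453125) (297, 152, 57, 56)
t 3.25 p [0.4623 0.2712 0.1615] jaw 62.92 J7 -0.19 tiltz [ 1.7e-03  4.0e-04 -1.0e+00]
[-1.700e-01  1.525e+01 -1.000e-02] -0.001
```

View pics/w2.png

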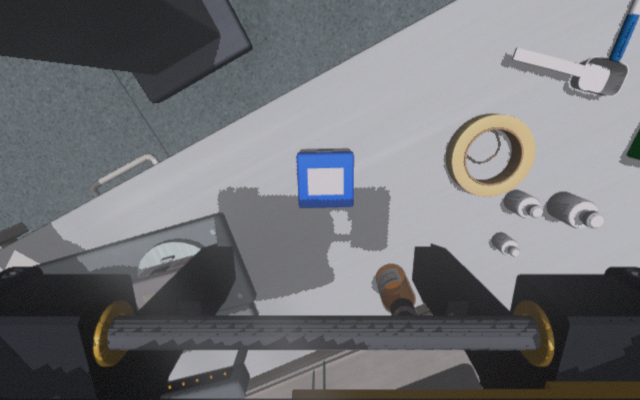

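Blue box at (325,179), centred and square to the jaws; the dropper bottle at (395,285) is well behind. I'll descend and grip.

```bash
python3 - <<'E'
from h import *
plan((.460,.2735,.009,63.5))
E
```

```text
t 3.25 p [0.4623 0.2712 0.1615] jaw 62.92 J7 -0.19 tiltz [ 1.7e-03  4.0e-04 -1.0e+00]
[-0.33 15.25  0.08] -0.01
```

Emit:
apply_moves(
  targets=[
    [[-0.3,4,0.1,-0.01],[-0.3,8,0.1,-0.01],[-0.3,11,0.1,-0.01],[-0.3,13,0.1,-0.01],[-0.3,14.5,0.1,-0.01],[-0.3,15.2,0.1,-0.01],[-0.3,15.2,0.1,-0.01]],
  ],
  hand=-1,
)

```text
time: 4.12
tool_pos: [0.4594, 0.274, 0.0086]
orientation: [-1.54, 0.361, -0.362]
wrist_force: [0.4, 0.1, -0.4]
opening: 0.0878
```

Emit:
apply_moves(
  targets=[
    [[0,0,0,0],[0,0,0,0],[0,0,0,0],[0,0,0,0],[0,0,0,0],[0,0,0,0]],
  ],
  hand=1,
  squeeze=20,
)

```text
time: 4.88
tool_pos: [0.4591, 0.274, 0.0083]
orientation: [-1.541, 0.361, -0.361]
wrist_force: [0.2, 0.8, 0.7]
opening: 0.03
```

```bash
python3 - <<'E'
from h import *
print(arm.get_state()['opening'],arm.get_state()['wrist_force'])
plan((.460,.2735,.16,63.5),(.46,.19,.20,70),(.4887,.0817,.15,79))
E
```

```text
0.030043964030224045 [0.1602996  0.82425184 0.70448091]
t 4.88 p [0.4591 0.274  0.0083] jaw 63.6 J7 -0.43 tiltz [ 0.e+00 -1.e-04 -1.e+00]
[  0.1  -15.17  -0.  ] 0.002
[  3.82 -19.17  -7.48] -0.112
[ 11.2  -14.17 -15.91] -0.269
```

Opening of 30 mm is less than the 54 mm box, so the fingers missed it. Looking.

```bash
python3 - <<'E'
from h import *
s=snap('wrist');a=s['pixels'];t=snap('scene')['pixels'][180:260,220:340]
c=blob(a,(100,90,40),(125,255,255),(0,0,640,400));print('blue',rect(s,c,.038), cv2.boundingRect(c))
cv2.imwrite('pics/m.png',np.vstack([cv2.resize(a,(480,300)),cv2.resize(t,(480,300))])[:,:,::-1])
print(arm.get_state()['opening'])
t=optics.snapshot('top')
c=blob(t['pixels'],(100,90,40),(125,255,255),(255,200,330,260));print(rect(t,c,.038))
print(s['rvec'],s['tvec'])
R=cv2.Rodrigues(np.array(s['rvec']))[0]; print('wristcam',-R.T@np.array(s['tvec']).ravel(), proj(s,[.46,.273,.038]))
E
```

```text
blue ((443.32275390625, 282.3668212890625), (52.996726989746094, 21.9129581451416), 63.66293716430664) (270, 206, 108, 42)
0.02252448530532047Traceback (most recent call last):
  File "<stdin>", line 7, in <module>
  File "h.py", line 21, in rect
    P=np.array([ray(s,p[0],z)[:2] for p in c],np.float32)*1000
                                           ^
TypeError: 'NoneType' object is not iterable
```

View pics/m.png

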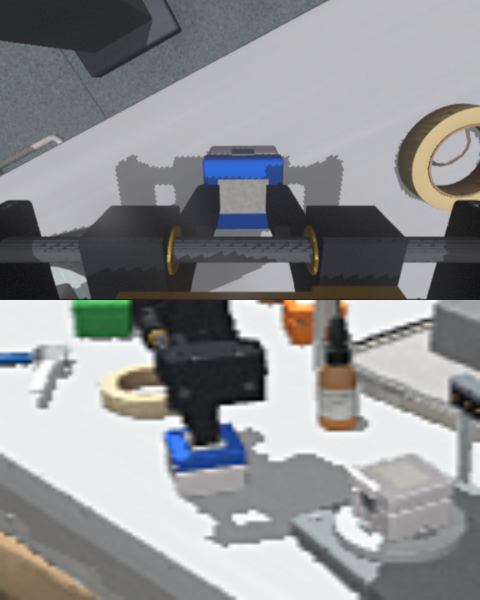

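Emit:
apply_moves(
  targets=[
    [[0,0,0,0],[0,0,0,0],[0,0,0,0],[0,0,0,0]],
  ],
)

```text
time: 5.52
tool_pos: [0.4591, 0.274, 0.0083]
orientation: [-1.54, 0.361, -0.361]
wrist_force: [1.2, 0.3, 0.0]
opening: 0.0002
```

```bash
python3 - <<'E'
from h import *
s=snap('wrist');a=s['pixels'];sc=snap('scene');t=sc['pixels'][190:245,235:305]
cv2.imwrite('pics/m2.png',np.vstack([cv2.resize(a[160:340,180:500],(640,360)),cv2.resize(t,(300,236)).repeat(1,0) if 0 else cv2.copyMakeBorder(cv2.resize(t,(300,236)),0,0,0,340,0)])[:,:,::-1])
print(arm.get_state()['opening'],arm.get_state()['wrist_force'],arm.get_state()['tool_pos'])
p=arm.get_state()['tool_pos'];R=toolR()
for o in(.027,-.027,.015,-.015):
  for b in (0,-.03): print(o,b,proj(s,p+R[:,2]*o+R[:,1]*b), proj(sc,p+R[:,2]*o+R[:,1]*b))
E
```

```text
0.0004844407750882329 [-0.94591185  0.94335415  1.03202268] [0.45911067 0.27396664 0.00828976]
0.027 0 [[367.76840549 236.00497524]] [[268.73488139 221.45667654]]
0.027 -0.03 [[375.22463222 259.555754  ]] [[268.28574452 212.91387404]]
-0.027 0 [[277.65896096 235.91373713]] [[271.93236826 229.5399241 ]]
-0.027 -0.03 [[269.90326997 259.44562189]] [[271.50139    220.74162587]]
0.015 0 [[347.74210811 235.9846981 ]] [[269.42387499 223.1984525 ]]
0.015 -0.03 [[351.81718506 259.53127738]] [[268.97841146 214.60001292]]
-0.015 0 [[297.68130573 235.93401027]] [[271.199779   227.68793826]]
-0.015 -0.03 [[293.30531737 259.47009287]] [[270.76439008 218.9475685 ]]
```

View pics/m2.png

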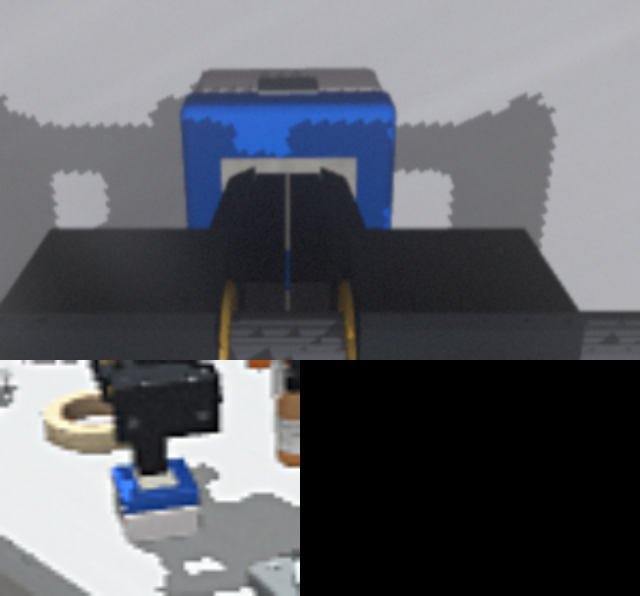

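The close-up shows the shut fingers standing on top of the label at (288,170) in the crop, not beside the box. The scene view agrees: the real fingertips are about 30 mm above where the reported TCP says (8 mm). I'll calibrate this by touching the lid gently.

Emit:
apply_moves(
  targets=[
    [[0,0.1,0,0],[0,0.2,0,0],[0,0.2,0,0]],
  ],
)

```text
time: 6.0
tool_pos: [0.459, 0.2739, 0.0062]
orientation: [-1.541, 0.361, -0.361]
wrist_force: [0.4, 0.4, -0.7]
opening: 0.0004
```

Emit:
apply_moves(
  targets=[
    [[0,0.1,0,0],[0,0.2,0,0],[0,0.2,0,0]],
  ],
)

```text
time: 6.38
tool_pos: [0.4591, 0.2739, 0.0042]
orientation: [-1.541, 0.361, -0.361]
wrist_force: [-0.7, 0.7, 0.2]
opening: 0.0007
```

Emit:
apply_moves(
  targets=[
    [[0,0.1,0,0],[0,0.2,0,0],[0,0.2,0,0]],
  ],
)

```text
time: 6.75
tool_pos: [0.4591, 0.274, 0.0022]
orientation: [-1.541, 0.361, -0.361]
wrist_force: [0.9, 0.2, -0.3]
opening: 0.0001
```

Emit:
apply_moves(
  targets=[
    [[0,0.1,0,0],[0,0.2,0,0],[0,0.3,0,0],[0,0.3,0,0]],
  ],
)

```text
time: 7.25
tool_pos: [0.4592, 0.274, 0.002]
orientation: [-1.54, 0.359, -0.363]
wrist_force: [-3.4, -5.2, 27.1]
opening: 0.0002
```

Emit:
apply_moves(
  targets=[
    [[0,0.1,0,0],[0,0.2,0,0],[0,0.3,0,0],[0,0.3,0,0]],
  ],
)

```text
time: 7.75
tool_pos: [0.4593, 0.274, 0.0018]
orientation: [-1.54, 0.357, -0.365]
wrist_force: [-8.8, -9.5, 55.0]
opening: 0.0006
```

```bash
python3 - <<'E'
from h import *
s=snap('wrist');a=s['pixels'];sc=snap('scene');t=sc['pixels'][190:245,235:305]
cv2.imwrite('pics/m3.png',np.vstack([cv2.resize(a[160:340,180:500],(640,360),interpolation=2),cv2.copyMakeBorder(cv2.resize(t,(300,236)),0,0,0,340,0)])[:,:,::-1])
st=arm.get_state();print(st['wrist_force'],st['moment'],st['tool_pos'],st['joint_torque'],st['joint_positions'])
R=cv2.Rodrigues(np.array(s['rvec']))[0]; print('wristcam-tcp in tool frame',toolR().T@(-R.T@np.array(s['tvec']).ravel()-st['tool_pos']))
E
```

```text
[-7.9991997  -8.32445991 54.83552293] [-1.87935568  1.58411563 -0.00357001] [0.4593295  0.27395777 0.00185201] [-1.85964860e+00 -2.62285906e+01 -2.54397199e+00 -7.64746696e+00
  1.28866620e+00 -2.96157449e+00  9.87850333e-03] [-0.31735936  0.94751242 -0.52566553  1.96073434  0.9908112   0.51350514
 -0.45749236]
wristcam-tcp in tool frame [-0.07969176 -0.18256051  0.00044818]
```

Emit:
apply_moves(
  targets=[
    [[0,-0.3,0,0],[0,-0.6,0,0],[0,-3,0,0],[0,-6,0,0]],
  ],
)

```text
time: 8.35
tool_pos: [0.4586, 0.2736, 0.0562]
orientation: [-1.542, 0.362, -0.36]
wrist_force: [-0.3, -0.1, 0.4]
opening: 0.0008
```

Emit:
apply_moves(
  targets=[
    [[0,0,0,0],[0,0,0,0],[0,0,0,0],[0,0,0,0],[0,0,0,0],[0,0,0,0],[0,0,0,0],[0,0,0,0],[0,0,0,0]],
  ],
  hand=-1,
)

```text
time: 9.48
tool_pos: [0.4591, 0.274, 0.0563]
orientation: [-1.54, 0.361, -0.361]
wrist_force: [0.1, 0.4, -0.3]
opening: 0.0875
```

```bash
python3 - <<'E'
from h import *
s=snap('wrist','w4.png');im=s['pixels']
c=blob(im,(100,90,40),(125,255,255),(0,0,640,400));print('blue',rect(s,c,.038), cv2.boundingRect(c))
st=arm.get_state();print(st['opening'],st['wrist_force'])
plan((.460,.2735,-.022,63.5))
E
```

```text
blue ((459.1573791503906, 274.8192443847656), (53.16498947143555, 55.20416259765625), 63.97663879394531) (282, 183, 84, 80)
0.08784962600140535 [ 0.37587335  0.36045898 -0.02880719]
t 9.53 p [0.4591 0.274  0.0563] jaw 63.6 J7 -0.35 tiltz [ 1.e-04 -1.e-04 -1.e+00]
[ 0.1   7.83 -0.  ] 0.002
```

View pics/w4.png

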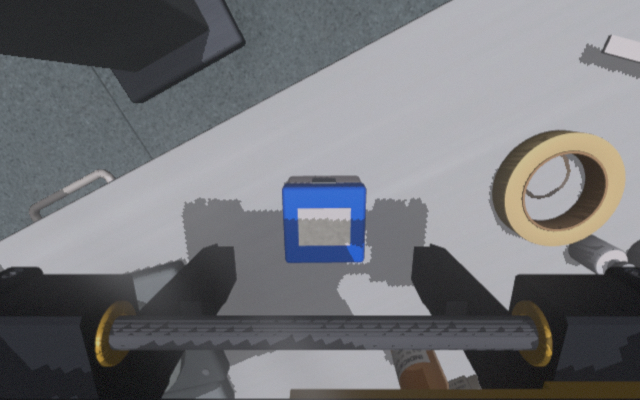

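Blue box at (324,222), centred between the open fingers and unmoved. I'll descend to the corrected height.

Emit:
apply_moves(
  targets=[
    [[0.05,2,0,0],[0.05,4,0,0],[0.05,5.5,0,0],[0.05,6.5,0,0],[0.05,7,0,0],[0.05,7.4,0,0],[0.05,7.6,0,0],[0.05,7.6,0,0]],
  ],
)

```text
time: 10.52
tool_pos: [0.4596, 0.2738, -0.0196]
orientation: [-1.54, 0.361, -0.361]
wrist_force: [-0.3, 0.3, 0.4]
opening: 0.0879
```

Emit:
apply_moves(
  targets=[
    [[0,0,0,0],[0,0,0,0],[0,0,0,0],[0,0,0,0],[0,0,0,0],[0,0,0,0],[0,0,0,0]],
  ],
  hand=1,
  squeeze=20,
)

```text
time: 11.4
tool_pos: [0.4596, 0.2738, -0.0196]
orientation: [-1.54, 0.361, -0.361]
wrist_force: [-0.0, 0.5, 1.3]
opening: 0.0538
```

```bash
python3 - <<'E'
from h import *
st=arm.get_state();print(st['opening'],st['wrist_force'])
plan((.460,.2735,.11,63.5),(.46,.19,.12,70),(.4887,.0817,.08,79))
E
```

```text
0.053760462875857534 [-0.04665864  0.47326003  1.27536612]
t 11.4 p [ 0.4596  0.2738 -0.0196] jaw 63.6 J7 -0.49 tiltz [ 2.e-04  0.e+00 -1.e+00]
[ 5.000e-02 -1.296e+01 -1.000e-02] 0.002
[  3.76 -13.96  -7.49] -0.112
[ 11.15  -9.96 -15.91] -0.269
```

Emit:
apply_moves(
  targets=[
    [[0,-1,0,0],[0,-4,0,0],[0,-8,0,0],[0.05,-12,-1,-0.01],[2,-13.9,-4,-0.06],[4,-13.9,-7.5,-0.12],[6.5,-13.5,-10.5,-0.17],[9,-12.5,-13.3,-0.23],[10.6,-11,-15.2,-0.269],[11.15,-10,-15.9,-0.269],[11.15,-10,-15.9,-0.269],[11.15,-10,-15.9,-0.269]],
  ],
)

```text
time: 12.9
tool_pos: [0.4887, 0.0837, 0.0809]
orientation: [-1.564, 0.149, -0.15]
wrist_force: [0.0, -0.6, -1.9]
opening: 0.0543
```

```bash
python3 - <<'E'
from h import *
s=snap('wrist');im=s['pixels'];cv2.imwrite('pics/w5.png',im[:,:,::-1])
st=arm.get_state();print(st['opening'],st['wrist_force'])
zt=.038+st['tool_pos'][2]+.0196
c=blob(im,(100,90,40),(125,255,255),(0,0,640,400));print('blue',rect(s,c,zt), cv2.boundingRect(c))
sc=snap('scene','s5.png')
plan((.4887,.0817,.0544,79))
E
```

```text
0.05395083180129627 [-0.22117069  0.77706755 -0.77934964]
blue ((480.8795471191406, 85.76104736328125), (53.7288818359375, 43.50244903564453), 79.14342498779297) (259, 225, 129, 92)
t 13.0 p [0.4889 0.0834 0.081 ] jaw 79.12 J7 0.18 tiltz [ 0.0011  0.0011 -1.    ]
[ 0.01  2.66 -0.18] 0.002
```

View pics/w5.png

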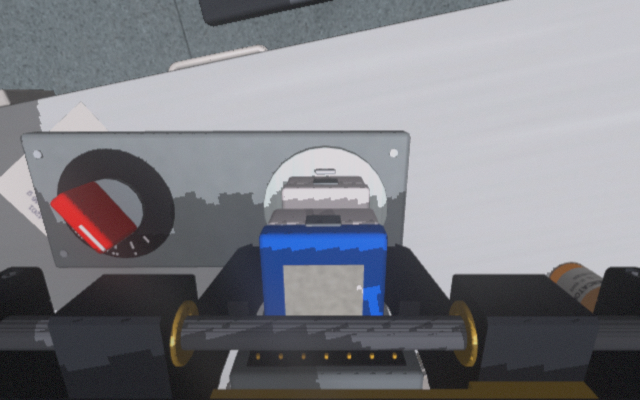

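The blue box is held squarely at (324,270), the white box just behind and above in the image at (326,190), and the head behind is clear. I'll lower it.

Emit:
apply_moves(
  targets=[
    [[0,0.5,-0.2,0],[0,1.2,-0.2,0],[0,1.9,-0.2,0],[0,2.4,-0.2,0],[0,2.6,-0.2,0],[0,2.7,-0.2,0],[0,2.7,-0.2,0]],
  ],
)

```text
time: 13.88
tool_pos: [0.4884, 0.0799, 0.0534]
orientation: [-1.566, 0.15, -0.151]
wrist_force: [0.0, 0.4, -2.0]
opening: 0.0538
```

Emit:
apply_moves(
  targets=[
    [[0,0.05,0,0],[0,0.1,0,0],[0,0.1,0,0],[0,0.1,0,0]],
  ],
)

```text
time: 14.38
tool_pos: [0.4884, 0.0798, 0.0523]
orientation: [-1.566, 0.151, -0.151]
wrist_force: [1.0, 0.6, -1.4]
opening: 0.0539
```

Emit:
apply_moves(
  targets=[
    [[0,-0.1,0.1,0],[0,-0.1,0.19,0],[0,0,0.19,0],[0,0.05,0.19,0],[0,0.1,0.19,0],[0,0.1,0.19,0]],
  ],
)

```text
time: 15.12
tool_pos: [0.4887, 0.0816, 0.0518]
orientation: [-1.566, 0.15, -0.151]
wrist_force: [-1.1, -1.5, 5.4]
opening: 0.0538
```

Emit:
apply_moves(
  targets=[
    [[0,0.05,0,0],[0,0.1,0,0],[0,0.1,0,0]],
  ],
)

```text
time: 15.5
tool_pos: [0.4888, 0.0816, 0.0517]
orientation: [-1.566, 0.149, -0.152]
wrist_force: [-3.1, -1.8, 16.1]
opening: 0.0537
```

Contact at the expected height. Unload, release, lift, look.

Emit:
apply_moves(
  targets=[
    [[0,-0.1,0,0],[0,-0.12,0,0]],
  ],
)

```text
time: 15.75
tool_pos: [0.4888, 0.0817, 0.0518]
orientation: [-1.566, 0.15, -0.151]
wrist_force: [-0.9, -0.5, 4.9]
opening: 0.0539
```

Emit:
apply_moves(
  targets=[
    [[0,0,0,0],[0,0,0,0],[0,0,0,0],[0,0,0,0],[0,0,0,0],[0,0,0,0],[0,-1,0,0],[0,-3,0,0],[0,-6,0,0],[0,-10,0,0],[0,-13,0,0],[0,-13,0,0]],
  ],
  hand=-1,
)

```text
time: 17.25
tool_pos: [0.49, 0.0824, 0.1839]
orientation: [-1.564, 0.147, -0.154]
wrist_force: [-0.2, 0.3, 0.6]
opening: 0.0882
```

```bash
python3 - <<'E'
from h import *
s=snap('wrist','w6.png');im=s['pixels']
c=blob(im,(100,90,40),(125,255,255),(0,0,640,400));print('blue',rect(s,c,.110), cv2.boundingRect(c))
hsv=sat(im);print(proj(s,[[.4887,.0817,.11],[.4887,.0817,.072],[.4584,-.0711,.062]]))
c=blob(im,(0,140,60),(10,255,255),(0,0,250,400));print('knob',rect(s,c,.062), cv2.boundingRect(c))
t=snap('top');c=blob(t['pixels'],(100,90,40),(125,255,255),(255,195,360,250));print('blue top' ,c is not None and rect(t,c,.11))
plan((.42,-.10,.18,72),(.4767,-.2805,.06,62))
E
```

```text
blue ((488.3921203613281, 82.41000366210938), (53.524269104003906, 54.2227668762207), 79.02913665771484) (288, 164, 68, 65)
[[321.06137618 197.50787589]
 [321.27163307 185.31430568]
 [156.98335885 181.90562645]]
knob ((458.4154052734375, -70.16993713378906), (44.37594223022461, 18.792299270629883), 17.754648208618164) (137, 161, 41, 43)
blue top ((475.5735778808594, 83.5447998046875), (54.30021667480469, 28.4683780670166), 84.37918090820312)
t 17.35 p [0.4885 0.0812 0.1815] jaw 79.0 J7 0.38 tiltz [ 0.e+00 -6.e-04 -1.e+00]
[ -3.26   0.16 -19.1 ] 0.122
[  5.75  12.17 -35.73] 0.297
```

Emit:
apply_moves(
  targets=[
    [[-1,0.1,-5,0.03],[-2,0.1,-10,0.06],[-3,0.2,-15,0.1],[-2.8,0.2,-20,0.14],[-1,1,-24,0.18],[1,2.5,-28,0.22],[3.3,5,-32,0.26],[5,8,-34.6,0.297],[5.75,11,-35.7,0.297],[5.75,12,-35.7,0.297],[5.75,12,-35.7,0.297],[5.75,12,-35.7,0.297]],
  ],
)

```text
time: 18.85
tool_pos: [0.4776, -0.2788, 0.0625]
orientation: [-1.537, 0.381, -0.383]
wrist_force: [-0.0, 0.1, -0.2]
opening: 0.088
```

```bash
python3 - <<'E'
from h import *
s=snap('wrist','w7.png');im=s['pixels']
c=blob(im,(22,90,60),(35,255,255),(0,0,640,400));print('yellow',rect(s,c,.038), cv2.boundingRect(c))
st=arm.get_state();print(st['opening'])
plan((.4768,-.2803,-.0196,62.2))
E
```

```text
yellow ((475.89202880859375, -281.5798645019531), (53.304054260253906, 55.07905197143555), 62.14376449584961) (277, 181, 82, 78)
0.08830560430436507
t 18.9 p [ 0.4777 -0.2791  0.0626] jaw 62.07 J7 0.69 tiltz [ 1.4e-03 -4.0e-04 -1.0e+00]
[-0.03  8.22 -0.15] -0.002
```

Emit:
apply_moves(
  targets=[
    [[0.05,2,-0.2,0],[0.05,4,-0.2,0],[0.05,6,-0.2,0],[0.05,7,-0.2,0],[0.05,7.7,-0.2,0],[0.05,8.2,-0.2,0],[0.05,8.2,-0.2,0],[0.05,8.2,-0.2,0]],
  ],
)

```text
time: 19.9
tool_pos: [0.4769, -0.2819, -0.0201]
orientation: [-1.537, 0.383, -0.384]
wrist_force: [-0.4, -0.2, 0.1]
opening: 0.0882
```

Emit:
apply_moves(
  targets=[
    [[0,0,0,0],[0,0,0,0],[0,0,0,0],[0,0,0,0],[0,0,0,0],[0,0,0,0],[0,0,0,0]],
  ],
  hand=1,
  squeeze=20,
)

```text
time: 20.78
tool_pos: [0.4766, -0.2818, -0.0204]
orientation: [-1.537, 0.383, -0.383]
wrist_force: [0.2, -0.3, 1.6]
opening: 0.0539
```

```bash
python3 - <<'E'
from h import *
st=arm.get_state();print(st['opening'],st['wrist_force'])
plan((.4770,-.2815,.16,62),(.43,-.1,.17,72),(.4884,.0822,.118,79))
E
```

```text
0.053911781358718665 [ 0.23592743 -0.31623763  1.57650447]
t 20.77 p [ 0.4766 -0.2818 -0.0204] jaw 61.99 J7 0.57 tiltz [-0.e+00 -1.e-04 -1.e+00]
[  0.02 -18.04   0.04] -0.0
[-12.65 -19.05  13.86] -0.175
[-16.05 -13.85  32.69] -0.297
```

Emit:
apply_moves(
  targets=[
    [[0,-1,0,0],[0,-5,0,0],[0,-10,0,0],[-1,-15,1,0],[-4,-18,4,-0.04],[-8,-19,8.5,-0.1],[-12.6,-19,13.8,-0.175],[-14,-19,18.5,-0.21],[-15,-18.5,23,-0.24],[-15.7,-17.5,27.5,-0.27],[-16,-16,31,-0.297],[-16,-15,32.5,-0.297]],
  ],
)

```text
time: 22.28
tool_pos: [0.4882, 0.0826, 0.1295]
orientation: [-1.565, 0.148, -0.149]
wrist_force: [-0.1, -0.4, -0.5]
opening: 0.0538
```

Emit:
apply_moves(
  targets=[
    [[0,0,0,0],[0,0,0,0],[0,0,0,0]],
  ],
)

```text
time: 22.65
tool_pos: [0.4878, 0.0786, 0.1298]
orientation: [-1.567, 0.152, -0.152]
wrist_force: [-0.4, -0.1, -1.0]
opening: 0.0541
```

```bash
python3 - <<'E'
from h import *
st=arm.get_state();print(st['opening'],st['wrist_force'])
plan((.4886,.0822,.0905,79))
E
```

```text
0.05405405072414855 [-0.41607437 -0.14715854 -1.03909069]
t 22.65 p [0.4878 0.0786 0.1298] jaw 78.89 J7 0.29 tiltz [ 1.0e-04 -1.2e-03 -1.0e+00]
[0.01 3.93 0.37] -0.002
```

Emit:
apply_moves(
  targets=[
    [[0,0.5,0.2,0],[0,1.5,0.37,0],[0,2.5,0.37,0],[0,3.2,0.37,0],[0,3.6,0.37,0],[0,3.8,0.37,0],[0,3.8,0.37,0],[0,3.8,0.37,0]],
  ],
)

```text
time: 23.65
tool_pos: [0.4888, 0.084, 0.0917]
orientation: [-1.565, 0.15, -0.151]
wrist_force: [-0.3, 0.6, -0.4]
opening: 0.0538
```

```bash
python3 - <<'E'
from h import *
s=snap('wrist','w8.png')
print(arm.get_state()['wrist_force'])
plan((.4886,.0822,.0895,79))
E
```

```text
[ 0.50862094  0.24268052 -1.04410449]
t 23.7 p [0.4888 0.084  0.0917] jaw 79.01 J7 0.2 tiltz [ 5.e-04  0.e+00 -1.e+00]
[ 0.01  0.22 -0.18] 0.0
```

View pics/w8.png

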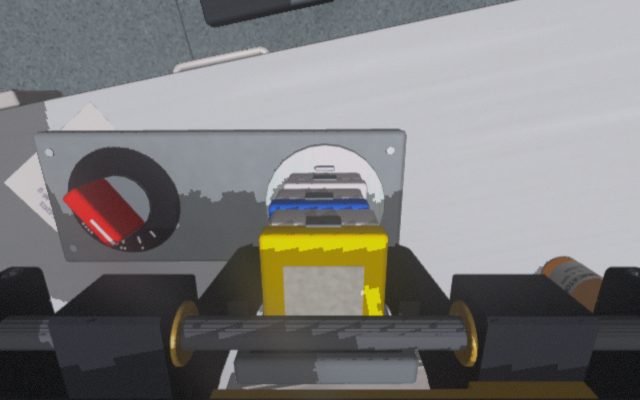

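Yellow box held square at (323,270) directly over the blue (319,205) and white boxes. I'll let it settle, then correct sideways by the last couple of millimetres.

Emit:
apply_moves(
  targets=[
    [[0,0,0,0],[0,0,0,0],[0,0,0,0]],
  ],
)

```text
time: 24.08
tool_pos: [0.4887, 0.0839, 0.0916]
orientation: [-1.566, 0.15, -0.151]
wrist_force: [-0.5, -0.1, -1.1]
opening: 0.0538
```

Emit:
apply_moves(
  targets=[
    [[0,0,-0.16,0],[0,0.1,-0.16,0],[0,0.15,-0.16,0],[0,0.2,-0.16,0],[0,0.2,-0.16,0]],
  ],
)

```text
time: 24.7
tool_pos: [0.4883, 0.0824, 0.0895]
orientation: [-1.566, 0.151, -0.15]
wrist_force: [-0.6, -0.2, -0.9]
opening: 0.0541
```

Emit:
apply_moves(
  targets=[
    [[0,0.05,0,0],[0,0.1,0,0],[0,0.1,0,0]],
  ],
)

```text
time: 25.08
tool_pos: [0.4884, 0.0825, 0.089]
orientation: [-1.566, 0.15, -0.151]
wrist_force: [-1.9, -1.0, 4.8]
opening: 0.0535
```

Seated (4.8 N). Release and lift.

Emit:
apply_moves(
  targets=[
    [[0,0,0,0],[0,0,0,0],[0,0,0,0],[0,0,0,0],[0,0,0,0],[0,0,0,0],[0,-1,0,0],[0,-3,0,0],[0,-6,0,0],[0,-9,0,0],[0,-10,0,0],[0,-10,0,0]],
  ],
  hand=-1,
)

```text
time: 26.58
tool_pos: [0.4885, 0.0823, 0.1888]
orientation: [-1.566, 0.15, -0.152]
wrist_force: [-0.8, 0.6, -0.3]
opening: 0.0884
```

```bash
python3 - <<'E'
from h import *
s=snap('wrist','w9.png');im=s['pixels']
c=blob(im,(22,90,60),(35,255,255),(0,0,640,400));print('yellow',rect(s,c,.148), cv2.boundingRect(c))
c=blob(im,(0,140,60),(10,255,255),(0,0,250,400));print('knob',rect(s,c,.062), cv2.boundingRect(c))
plan((.455,-.071,.18,112))
E
```

```text
yellow ((487.5513000488281, 83.40042877197266), (53.57103729248047, 54.5346794128418), 79.05538177490234) (286, 174, 76, 73)
knob ((458.52685546875, -70.1291275024414), (44.6019287109375, 19.33205795288086), 17.61669158935547) (141, 161, 40, 43)
t 26.62 p [0.4881 0.082  0.1881] jaw 79.0 J7 0.39 tiltz [-5.e-04 -6.e-04 -1.e+00]
[ -0.32   0.82 -15.65] -0.576
```

Emit:
apply_moves(
  targets=[
    [[-0.1,0,-4,-0.1],[-0.2,0,-8,-0.25],[-0.3,0.2,-12,-0.4],[-0.3,0.8,-15,-0.55],[-0.3,2.5,-15.6,-0.576],[-0.3,5,-15.6,-0.576],[-0.3,7.5,-15.6,-0.576],[-0.3,8.5,-15.6,-0.576],[-0.3,8.5,-15.6,-0.576],[-0.3,8.5,-15.6,-0.576]],
  ],
)

```text
time: 27.88
tool_pos: [0.4561, -0.0699, 0.104]
orientation: [-1.55, -0.302, 0.301]
wrist_force: [-0.3, -0.2, -0.3]
opening: 0.088
```

```bash
python3 - <<'E'
from h import *
s=snap('wrist','w10.png');im=s['pixels']
h=sat(im)
for vmin in (60,130,170):
  c=blob(im,(0,140,vmin),(10,255,255),(200,80,450,310));print('knob',vmin,rect(s,c,.062), cv2.boundingRect(c))
plan((.458,-.072,.0,112))
E
```

```text
knob 60 ((457.11016845703125, -72.4063720703125), (48.155921936035156, 12.960773468017578), 23.56291389465332) (308, 179, 20, 64)
knob 130 ((458.53326416015625, -71.28398132324219), (44.61970138549805, 12.0167875289917), 23.62948989868164) (309, 184, 19, 59)
knob 170 ((466.5505676269531, -67.00335693359375), (25.033735275268555, 10.17412281036377), 24.564769744873047) (312, 209, 16, 33)
t 27.93 p [ 0.4562 -0.07    0.1041] jaw 112.02 J7 0.94 tiltz [ 0.0013 -0.     -1.    ]
[ 0.08 10.41 -0.25] 0.0
```

View pics/w10.png

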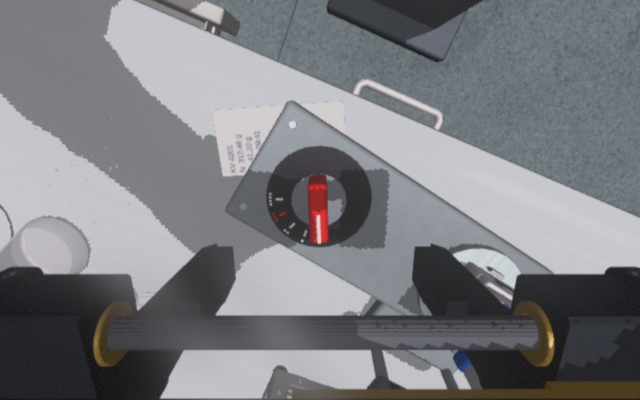

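The knob bar is upright in the image at (318,210), white pointer end at the bottom (318,243), and the dial marks run clockwise from there to the red one at (280,213). I'll descend and grip.

Emit:
apply_moves(
  targets=[
    [[0.1,2.5,-0.25,-0.026],[0.15,5,-0.25,-0.026],[0.15,7.5,-0.25,-0.026],[0.15,9,-0.25,-0.026],[0.15,10,-0.25,-0.026],[0.15,10.5,-0.25,-0.026],[0.15,10.6,-0.25,-0.026],[0.15,10.6,-0.25,-0.026]],
  ],
)

```text
time: 28.92
tool_pos: [0.4583, -0.0719, -0.0021]
orientation: [-1.547, -0.322, 0.321]
wrist_force: [0.7, 0.1, 0.9]
opening: 0.0879
```

```bash
python3 - <<'E'
from h import *
print(arm.get_state()['wrist_force'])
plan((.4585,-.0718,-.002,113.5))
E
```

```text
[0.70065955 0.11978529 0.92912319]
t 28.93 p [ 0.4583 -0.0719 -0.0021] jaw 113.5 J7 0.68 tiltz [ 7.e-04 -1.e-04 -1.e+00]
[ 0.03 -0.01  0.  ] 0.0
```

Emit:
apply_moves(
  targets=[
    [[0,0,0,0],[0,0,0,0],[0,0,0,0],[0,0,0,0],[0,0,0,0],[0,0,0,0],[0,0,0,0],[0,0,0,0],[0,0,0,0],[0,0,0,0],[0,0,0,0]],
  ],
  hand=1,
  squeeze=40,
)

```text
time: 30.3
tool_pos: [0.4586, -0.0734, -0.0025]
orientation: [-1.549, -0.321, 0.321]
wrist_force: [2.4, -4.5, 0.3]
opening: 0.0141
```

```bash
python3 - <<'E'
from h import *
st=arm.get_state();print(st['opening'],st['wrist_force'],st['moment'],st['joint_torque'][6]);plan()
E
```

```text
0.014058128072401338 [ 2.38207266 -4.51506638  0.30391944] [-0.9417895  -0.64769992  0.0817815 ] -0.009152680286206305
t 30.3 p [ 0.4586 -0.0734 -0.0025] jaw 113.44 J7 0.68 tiltz [ 7.0e-04 -2.5e-03 -1.0e+00]
```

Gripped (14 mm bar). Now turn in small steps, reading the moment about the vertical after each.

Emit:
apply_moves(
  targets=[
    [[0,0,-0.15,0],[0,0,-0.15,0.05],[0,0,-0.15,0.1],[0,0,-0.15,0.1]],
  ],
)

```text
time: 30.8
tool_pos: [0.4585, -0.0731, -0.0025]
orientation: [-1.557, -0.244, 0.244]
wrist_force: [0.6, -1.8, 0.4]
opening: 0.0137
```

```bash
cat > f.py <<'E'
from h import *
st=arm.get_state();m=np.array(st['moment']);F=st['wrist_force']
print('t',round(st['time'],2),'turn',round(np.radians(113.44-jaw()),3),'Mz',m[2].round(3),'tau7',st['joint_torque'][6].round(3),'F',np.round(F,1),'op',round(st['opening'],4),'p',np.round(st['tool_pos'],4))
E
python3 f.py
```

```text
t 30.8 turn 0.098 Mz 0.052 tau7 -0.242 F [ 0.6 -1.8  0.4] op 0.0137 p [ 0.4585 -0.0731 -0.0025]
```

Emit:
apply_moves(
  targets=[
    [[0,0,0,0.05],[0,0,0,0.1],[0,0,0,0.1]],
  ],
)

```text
time: 31.18
tool_pos: [0.4584, -0.0729, -0.0025]
orientation: [-1.564, -0.166, 0.166]
wrist_force: [0.2, -1.2, -0.2]
opening: 0.0137
```

```bash
python3 f.py
```

```text
t 31.18 turn 0.197 Mz 0.016 tau7 -0.185 F [ 0.2 -1.2 -0.2] op 0.0137 p [ 0.4584 -0.0729 -0.0025]
```

Emit:
apply_moves(
  targets=[
    [[0,0,0,0.05],[0,0,0,0.1],[0,0,0,0.1]],
  ],
)

```text
time: 31.55
tool_pos: [0.4584, -0.0726, -0.0025]
orientation: [-1.568, -0.088, 0.088]
wrist_force: [0.4, -0.8, -0.6]
opening: 0.0134
```

```bash
python3 f.py
```

```text
t 31.55 turn 0.297 Mz -0.073 tau7 -0.134 F [ 0.4 -0.8 -0.6] op 0.0134 p [ 0.4584 -0.0726 -0.0025]
```

Emit:
apply_moves(
  targets=[
    [[0,0,0,0.05],[0,0,0,0.1],[0,0,0,0.1]],
  ],
)

```text
time: 31.92
tool_pos: [0.4584, -0.0724, -0.0025]
orientation: [-1.569, -0.01, 0.01]
wrist_force: [-0.0, 0.4, -0.8]
opening: 0.0136
```

```bash
python3 f.py
```

```text
t 31.93 turn 0.396 Mz 0.015 tau7 -0.202 F [-0.   0.4 -0.8] op 0.0136 p [ 0.4584 -0.0724 -0.0025]
```

Emit:
apply_moves(
  targets=[
    [[0,0,0,0.05],[0,0,0,0.1],[0,0,0,0.1]],
  ],
)

```text
time: 32.3
tool_pos: [0.4584, -0.0722, -0.0025]
orientation: [-1.568, 0.068, -0.068]
wrist_force: [0.1, 2.4, -1.6]
opening: 0.0139
```

```bash
python3 f.py
```

```text
t 32.3 turn 0.496 Mz 0.119 tau7 -0.27 F [ 0.1  2.4 -1.6] op 0.0139 p [ 0.4584 -0.0722 -0.0025]
```

Emit:
apply_moves(
  targets=[
    [[0,0,0,0.05],[0,0,0,0.1],[0,0,0,0.1]],
  ],
)

```text
time: 32.67
tool_pos: [0.4584, -0.072, -0.0025]
orientation: [-1.564, 0.147, -0.146]
wrist_force: [-1.3, 2.7, -1.7]
opening: 0.0132
```

```bash
python3 f.py
```

```text
t 32.67 turn 0.596 Mz 0.056 tau7 -0.221 F [-1.3  2.7 -1.7] op 0.0132 p [ 0.4584 -0.072  -0.0025]
```

Emit:
apply_moves(
  targets=[
    [[0,0,0,0.05],[0,0,0,0.1],[0,0,0,0.1]],
  ],
)

```text
time: 33.05
tool_pos: [0.4585, -0.0718, -0.0025]
orientation: [-1.556, 0.225, -0.225]
wrist_force: [0.1, 4.0, -2.5]
opening: 0.0137
```

```bash
python3 f.py
```

```text
t 33.05 turn 0.696 Mz -0.005 tau7 -0.17 F [ 0.1  4.  -2.5] op 0.0137 p [ 0.4585 -0.0718 -0.0025]
```

Emit:
apply_moves(
  targets=[
    [[0,0,0,0.05],[0,0,0,0.1],[0,0,0,0.1]],
  ],
)

```text
time: 33.42
tool_pos: [0.4586, -0.0716, -0.0025]
orientation: [-1.547, 0.303, -0.303]
wrist_force: [-0.2, 5.0, -2.0]
opening: 0.0136
```

```bash
cat > g.py <<'E'
from h import *
s=snap('wrist');im=s['pixels']
c=blob(im,(0,140,60),(10,255,255),(200,150,450,330));print('bar', c is not None and (rect(s,c,.062),cv2.boundingRect(c)))
for n in('top','scene'):
    t=snap(n);im=t['pixels']
    for nm,lo,hi,z,roi in(('yellow',(22,90,60),(35,255,255),.148,(318,190,365,250) if n=='top' else (280,170,370,270)),('blue',(100,90,40),(125,255,255),.11,(318,190,365,250) if n=='top' else (280,170,370,270))):
        c=blob(im,lo,hi,roi); print(n,nm,c is not None and (np.round(rect(t,c,z)[0],1),np.round(rect(t,c,z)[1],1),round(rect(t,c,z)[2],1)))
E
python3 f.py; python3 g.py
```

```text
t 33.42 turn 0.795 Mz 0.104 tau7 -0.202 F [-0.2  5.  -2. ] op 0.0136 p [ 0.4586 -0.0716 -0.0025]
bar (((446.94500732421875, -66.43812561035156), (13.900574684143066, 41.421546936035156), 67.83464813232422), (306, 223, 36, 93))
top yellow (array([486.8,  82. ]), array([53.4, 55.6]), 34.2)
top blue False
scene yellow (array([477.1,  72.1]), array([75.2, 58.4]), 33.7)
scene blue (array([459.2,  57.6]), array([27.8, 51.7]), 47.7)
```

The torque rises and falls with a 0.4 rad period, two detents passed, and the stack (yellow yaw 79→34°) has turned along. On to the third.

Emit:
apply_moves(
  targets=[
    [[0,0,0,0.05],[0,0,0,0.1],[0,0,0,0.1]],
  ],
)

```text
time: 33.95
tool_pos: [0.4587, -0.0714, -0.0025]
orientation: [-1.534, 0.381, -0.38]
wrist_force: [0.1, 5.6, -3.8]
opening: 0.0139
```

```bash
python3 f.py
```

```text
t 33.95 turn 0.895 Mz 0.128 tau7 -0.27 F [ 0.1  5.6 -3.8] op 0.0139 p [ 0.4587 -0.0714 -0.0025]
```

Emit:
apply_moves(
  targets=[
    [[0,0,0,0.05],[0,0,0,0.1],[0,0,0,0.15],[0,0,0,0.2],[0,0,0,0.2]],
  ],
)

```text
time: 34.58
tool_pos: [0.4589, -0.071, -0.0025]
orientation: [-1.499, 0.537, -0.536]
wrist_force: [-0.1, 6.0, -3.6]
opening: 0.0136
```

```bash
python3 f.py
```

```text
t 34.58 turn 1.095 Mz 0.082 tau7 -0.164 F [-0.1  6.  -3.6] op 0.0136 p [ 0.4589 -0.071  -0.0025]
```

Emit:
apply_moves(
  targets=[
    [[0,0,0,0.05],[0,0,0,0.1],[0,0,0,0.11],[0,0,0,0.11]],
  ],
)

```text
time: 35.08
tool_pos: [0.4591, -0.0708, -0.0025]
orientation: [-1.475, 0.622, -0.621]
wrist_force: [-0.1, 6.2, -4.1]
opening: 0.0134
```

```bash
python3 f.py; python3 g.py
```

```text
t 35.08 turn 1.204 Mz 0.084 tau7 -0.139 F [-0.1  6.2 -4.1] op 0.0134 p [ 0.4591 -0.0708 -0.0025]
bar (((450.0015869140625, -62.00849151611328), (13.937840461730957, 41.4240837097168), 44.465919494628906), (306, 223, 36, 93))
top yellow (array([486.5,  82.8]), array([54.4, 53.3]), 10.2)
top blue False
scene yellow (array([476. ,  73.2]), array([70.5, 67. ]), 10.1)
scene blue (array([467.9,  59.6]), array([54. , 71.9]), 52.8)
```

Emit:
apply_moves(
  targets=[
    [[0,0,0,0],[0,0,0,0],[0,0,0,0],[0,0,0,0]],
  ],
)

```text
time: 35.72
tool_pos: [0.4591, -0.0708, -0.0025]
orientation: [-1.475, 0.622, -0.621]
wrist_force: [0.4, 5.7, -4.8]
opening: 0.0137
```

```bash
python3 f.py; python3 - <<'E'
from h import *
t=snap('top')['pixels']; 
s=snap('top')
for n,p,z in(('dropper',(0.595,.271),0),): pass
c=blob(t,(0,140,60),(10,255,255),(425,165,465,205));print('vial',c is not None and cv2.boundingRect(c))
a=cv2.imread('pics/top0.png')[:,:,::-1].astype(int);d=np.abs(a-t).sum(2)
for n,(x0,y0,x1,y1) in dict(dropper=(274,180,292,200),flask=(420,178,446,203),vial=(436,174,452,190)).items(): print(n,d[y0:y1,x0:x1].mean().round(2),(d[y0:y1,x0:x1]>60).sum())
arm.job_done()
E
```

```text
t 35.73 turn 1.204 Mz 0.09 tau7 -0.112 F [ 0.4  5.7 -4.8] op 0.0137 p [ 0.4591 -0.0708 -0.0025]
vial False
dropper 24.51 0
flask 35.4 31
vial 27.69 0
the job is handed in; nothing more can be done
```

I stacked the blue box on the white one and the yellow box on the blue. I then turned the knob clockwise to the third stop and handed the job in at about 36 s, still gripping it.

**Surprises on the way**
- **Height error:** the fingertips turned out to be about 36 mm higher than the reported tool position. My first attempt to grip the blue box closed on air above its lid. I found the offset by touching the lid with the shut fingers, which peaked at 55 N on the wrist (limit 120 N); the box did not move.

**Last checks**
- **Stack:** after release, blue measured about 1 mm from the white box's centre. Yellow measured about 1–2 mm from blue's centre. Both were square to within 1°, and yellow was still on the stage axis after the turn. Blue was mostly hidden by then, so its final position was not measured.
- **Knob:** torque rose and fell about every 0.4 rad through the first two stops. At the third, torque was lower than at the first two, so feel alone was less clear there. The gripper angle (1.204 rad), bar image (1.206 rad) and stack rotation (1.203 rad) all agreed on 1.2 rad. It held still, gripped on the 14 mm bar with 40 N set.
- **Bystanders:** I never went near them. The before-and-after picture check showed no large change at the dropper bottle or vial. The flask area had 31 changed pixels, most likely shadow, but I could not confirm that. My colour check for the vial's cap found nothing even though the vial area looked unchanged, so that check is inconclusive.

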